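# Uncap the specimen pots and book them in

### The job

Make the clean specimen pots ready for the next run: lift the loose teal cap off every pot that still has one, put these caps in the yellow cap tray, and stand all four open pots upright on the aluminium reading stage, each with its whole foot on the plate. When they are all there, squeeze the orange trigger of the code scanner fully to book the batch in, and let it go again. Leave the other things on the counter where they are.

Things in the scene. Friction and masses are not known exactly. Their poses are not given: they have to be found in the camera images.
- stage: reading stage: fixed flat aluminium plate, 110 (x) by 300 (y) mm, 6 mm thick, lying on the counter, with four dark grey 48 mm circles printed in a row along its own y at y = -99, -33, +33, +99 mm, x = 0. Origin at the centre of its underside. Its height above the counter is 6 mm; there is no rim
- stage_top (a point): centre of the reading stage's upper face, axes as the stage's
- cap_tray: yellow open cap tray, fixed, outside 220 (x) by 120 (y) by 28 mm high, walls and floor 4 mm. Origin at the centre of its underside
- cap_tray_in (a point): centre of the inner floor of the cap tray (4 mm above the counter), axes as the tray's: the clear floor runs +-106 mm in x and +-56 mm in y
- scanner: code scanner lying on its side, fixed in a bench cradle. Origin on the counter. Window looks along its own +y; white head 62 x 115 x 46 mm, centred at x 35, y 20 mm, top 81 mm above the counter. White and teal pistol grip: a level bar from x = 4 to -97 mm, y = -13 to 13 mm, 45 to 75 mm above the counter, free below. The cradle's foot plate (8 mm) starts at x = -15 mm, under the head
- scanner_squeeze (a point): point to bring the TCP to for squeezing, tool pointing down and closing along the scanner's own y: 46 mm from the origin along the scanner's -x, 6 mm to its +y, 62 mm above the counter. Grip and trigger together are about 46 mm wide here before squeezing
- trigger (a joint): orange sprung trigger, a 54 x 9 x 24 mm blade at the +y side of the scanner's grip, hinged on a vertical axis at the head end (x = -8, y = +26 mm of the scanner, 60 mm up) and reaching to x = -60 mm. 0 = released, 0.25 rad = fully squeezed towards the grip; pressing fully takes about 7 N at the squeeze point, and it springs back by itself
- pot0: clean empty specimen pot, white plastic, straight-sided, outer diameter 41 mm, 60 mm high, 60 g, open at the top, wall 3 mm. Origin at the centre of its underside, z up when it stands.
- cap0: teal cap lying loosely over the mouth of pot0 (not screwed), outer diameter 51 mm, 14 mm high, 15 g, skirt 10 mm deep with 2 mm play all round. Origin at the centre of its lower edge, 50 mm above the pot's underside when on the pot; z up through its top. Some pots are already open: their caps are not there
- pot1: clean empty specimen pot, white plastic, straight-sided, outer diameter 41 mm, 60 mm high, 60 g, open at the top, wall 3 mm. Origin at the centre of its underside, z up when it stands.
- cap1: teal cap lying loosely over the mouth of pot1 (not screwed), outer diameter 51 mm, 14 mm high, 15 g, skirt 10 mm deep with 2 mm play all round. Origin at the centre of its lower edge, 50 mm above the pot's underside when on the pot; z up through its top. Some pots are already open: their caps are not there
- pot2: clean empty specimen pot, white plastic, straight-sided, outer diameter 41 mm, 60 mm high, 60 g, open at the top, wall 3 mm. Origin at the centre of its underside, z up when it stands.
- cap2: teal cap lying loosely over the mouth of pot2 (not screwed), outer diameter 51 mm, 14 mm high, 15 g, skirt 10 mm deep with 2 mm play all round. Origin at the centre of its lower edge, 50 mm above the pot's underside when on the pot; z up through its top. Some pots are already open: their caps are not there
- pot3: clean empty specimen pot, white plastic, straight-sided, outer diameter 41 mm, 60 mm high, 60 g, open at the top, wall 3 mm. Origin at the centre of its underside, z up when it stands.
- cap3: teal cap lying loosely over the mouth of pot3 (not screwed), outer diameter 51 mm, 14 mm high, 15 g, skirt 10 mm deep with 2 mm play all round. Origin at the centre of its lower edge, 50 mm above the pot's underside when on the pot; z up through its top. Some pots are already open: their caps are not there
- reagent: amber reagent bottle, 60 mm diameter, 150 mm high, loose, not part of the job: leave alone. Origin at the centre of its underside
- dropper: small white dropper bottle with a red cap, 32 mm diameter, 75 mm high, loose, not part of the job: leave alone. Origin at the centre of its underside
- swab_jar: glass swab jar with a steel lid, 70 mm diameter, 90 mm high, loose, not part of the job: leave alone. Origin at the centre of its underside
- timer: grey bench timer, 60 x 70 x 22 mm, loose, not part of the job: leave alone. Origin at the centre of its underside
- tip_box: blue pipette-tip box, 85 x 120 x 50 mm, loose, not part of the job: leave alone. Origin at the centre of its underside
- eraser: green board eraser, 70 x 40 x 20 mm, loose, not part of the job: leave alone. Origin at the centre of its underside
Things that resemble listed ones, but are neither listed nor needed, are in the scene too. What is shaped like the cap3 but blue or red is not meant.

How it is judged:
By the outcome, as a careful person would: the job done as asked, in the order asked, and still so for the second after the job is handed in, with the robot touching nothing.
Of cap0, cap1, cap2, cap3 only 2 to 4 are there at a start; the rules pass over those that are not, and their reading is None.
At some moment in a run one of pot0, pot1, pot2, pot3 may be knocked a few centimetres aside while the robot is not near it.
It also fails if it takes over 210 s, if anything falls off the work surface, if the arm or the gripper's body presses on something with over 40 N, if the wrist force passes 120 N, or if a joint passes its speed limit or range.

### The arm

A 7-joint arm with a two-finger parallel gripper is mounted at the origin on the work surface. World frame = base frame: x ahead of the robot, y to its left, z up, the work surface at z = 0. Lengths are in m, angles in rad, forces in N, time in s.
With the tool pointing down it reaches from about 0.375 to 0.925 m from the base axis. Payload 3.1 kg.
Tool frame: the origin (TCP) lies between the finger pads, 19 mm behind the fingertips; this is the grasp point; z points along the fingers, y is the line along which they close (so a half turn about z gives the same grasp; the last joint's range is limited). The gripper opens to 85 mm and grips with 20 to 120 N. Pads are 22 mm wide; open, the fingers measure 114 mm over their backs; the gripper's body (76 mm by 85 mm) begins 54 mm behind the grasp point. The pads swing forward as they close: fully open they stand 13 mm farther back than shut.
Start: joints at [1.163, 0.383, 0.044, 1.598, -0.018, 1.161, -0.05], TCP at [0.198, -0.619, 0.25] pointing down, gripper open.
Joint ranges: [-2.61, 2.61], [-0.41, 2.15], [-1.48, 1.57], [0, 2.5], [-1.57, 4.71], [0.05, 1.97], [-2.85, 2.85]. Speed limits (rad/s): [2.79, 2.79, 3.14, 3.14, 3.14, 3.14, 3.14].

### API

Orientations are given as a unit quaternion [x, y, z, w].
In Python, from bench import move_ptp, movel, move_j, move_gripper, pause, inverse_kinematics, read_camera, camera_params, MotionError, sign_off, look_for, tip_of, read_time_s, read_qpos, read_joint_vel, read_effort, read_eef_pos, read_tcp_rot, read_ft_force, read_ft_torque, read_finger_gap, read_grasp_force gives the robot as it stands. Calls block until the motion is done:
- move_ptp(position, orientation): joint-space move of the TCP to a pose.
- movel(position, orientation=None, speed=0.15): straight line of the TCP; orientation=None keeps the orientation; speed is the mean speed in m/s.
- move_j(angles): joint-space move.
- move_gripper(opening, effort=None): finger opening in m; effort is the grip in N (None keeps the last); returns when the fingers have stopped.
- pause(seconds).
- inverse_kinematics(position, orientation): joint angles nearest the present ones, or None.
- read_camera(name): name is "side" or "top" or "wrist"; returns the picture (480x640x3 uint8, red, green, blue); there is no depth.
- camera_params(name): a dict with "K" (3x3 intrinsics, pixels), "camera_from_world" (4x4, takes a point from world to camera coordinates). Camera axes: x right, y down, z forward; pixel columns grow to the right and rows downward; lengths in m; the calibration is good to about 2 mm. A picture is of the moment at which its call begins: read the wrist's pose just before it. camera_params takes no time and is no camera call; for the wrist camera it gives the pose at the moment of the call.
A pose or a line that the arm cannot do raises MotionError and nothing moves.
- sign_off(): hands the job in; it is judged then, once.
Trained networks look in the newest picture that a camera, given by its name, has taken for a name from the list of things; names that differ only in an ending like _2 or _b are one class to them, and where a whole thing is asked for, a point or a joint stands for the part that bears it (a point fixed in the world has none). Each returns a list of dicts, best first, with "confidence" (0 to 1); they miss things now and then, are a little off and sometimes report something else, mostly with a low value. They report only what shows in the picture. A call takes as long as a camera call. They do not tell look-alikes from the thing itself.
- look_for(camera, name): "at" ([column, row] in pixels, amid what is visible of it).
- tip_of(camera, name): "at" ([column, row] in pixels: a listed point, or the origin of a listed thing).
Readings, each from a call of its own:
- read_time_s(): time.
- read_qpos(): joint angles.
- read_joint_vel(): joint speeds.
- read_effort(): joint torques, N m.
- read_eef_pos(): TCP position.
- read_tcp_rot(): TCP orientation.
- read_ft_force(): force on the tool from outside, world axes, zero at the start.
- read_ft_torque(): the same for the moment, N m.
- read_finger_gap(): finger opening in m.
- read_grasp_force(): force on a finger pad.
Only numpy, scipy, OpenCV 4.12 (cv2) and the standard library are available. Lean on these libraries where they do the work, as an engineer would, in place of code of your own. Each camera call takes 0.05 s, during which the arm holds its last target. There are 200 camera calls.

## Working session

There is one attempt and no reset: what is moved stays moved. The work goes in short steps, each a Python script; the robot and the scene stay as the last script left them, time stands still between calls to the robot, and variables do not carry over. Pictures are saved under pics/ and viewed, at most 14 in all, crops included, and the job is handed in when it is done.

```bash
ls; mkdir -p pics; python3 - <<'E'
from bench import *
import cv2,numpy as np
for c in ("top","side"):
    im=read_camera(c); cv2.imwrite(f"pics/{c}0.png",im[:,:,::-1])
    p=camera_params(c); print(c,np.round(p["K"],1).tolist(),np.round(p["camera_from_world"],3).tolist())
    for n in ["stage_top","cap_tray_in","scanner_squeeze","pot0","cap0"]:
        print(n,[(np.round(d["at"]).astype(int).tolist(),round(d["confidence"],2)) for d in tip_of(c,n)])
print(read_time_s(),read_tcp_rot(),read_eef_pos())
E
```

```text
pics
top [[445.1, 0.0, 322.2], [0.0, 445.1, 236.4], [0.0, 0.0, 1.0]] [[-0.057, -0.998, 0.005, 0.016], [-0.978, 0.055, -0.199, 0.54], [0.198, -0.016, -0.98, 0.816], [0.0, 0.0, 0.0, 1.0]]
stage_top [([304, 174], 0.97), ([407, 273], 0.6)]
cap_tray_in [([150, 255], 0.88)]
scanner_squeeze []
pot0 [([410, 273], 0.57), ([244, 271], 0.53)]
cap0 [([242, 274], 0.82), ([330, 336], 0.77), ([286, 243], 0.73), ([352, 259], 0.63), ([307, 175], 0.63), ([410, 274], 0.56), ([307, 174], 0.39)]
side [[546.7, 0.0, 322.2], [0.0, 546.7, 237.4], [0.0, 0.0, 1.0]] [[-0.845, -0.534, -0.016, 0.446], [-0.27, 0.453, -0.85, 0.207], [0.461, -0.714, -0.527, 0.842], [0.0, 0.0, 0.0, 1.0]]
stage_top [([255, 247], 0.59), ([412, 200], 0.56), ([208, 381], 0.51)]
cap_tray_in [([208, 378], 0.72)]
scanner_squeeze [([417, 182], 0.67), ([296, 297], 0.35)]
pot0 [([360, 257], 0.74), ([391, 239], 0.7), ([299, 320], 0.69), ([346, 290], 0.68), ([206, 381], 0.58)]
cap0 [([297, 297], 0.84), ([356, 238], 0.78), ([350, 268], 0.71), ([303, 286], 0.66), ([408, 286], 0.65), ([389, 217], 0.63)]
0.6 [9.88019757e-01 1.54327440e-01 3.04390338e-05 1.23835744e-05] [ 0.1982084  -0.61906487  0.25000044]
```

View pics/top0.png

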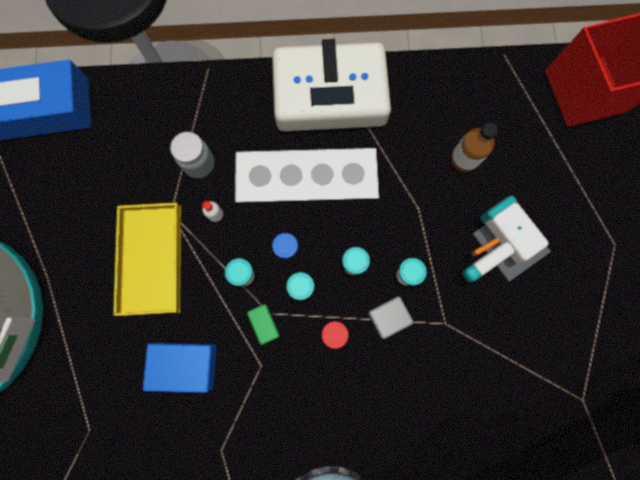

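View pics/side0.png

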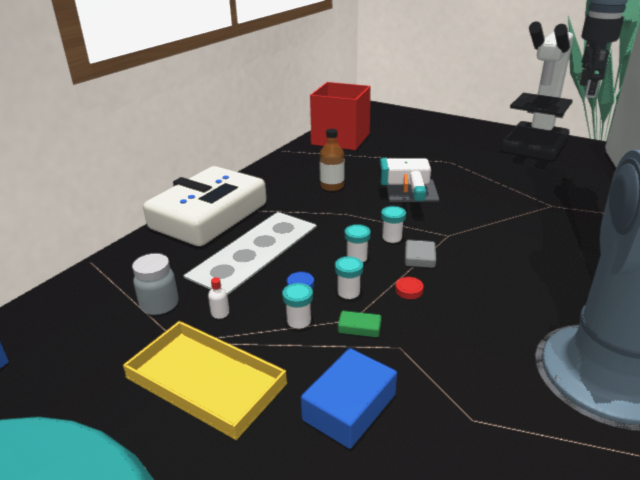

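The top picture shows candidates for the capped pots at teal caps (239,272), (300,286), (356,260) and (413,271). In the side view they match (298,294), (348,267), (357,233) and (393,215). Look-alikes are the blue lid (285,245) and the red lid (335,335), which aren't wanted. The white and teal scanner is at (495,250), with its teal parts at (470,275) and (500,208), and the small dropper is at (212,210). All four pots have caps. Next I'll triangulate them.

```bash
cat > h.py <<'E'
from bench import *
import cv2, numpy as np
def ray(P,uv):
    T=P["camera_from_world"];R,t=T[:3,:3],T[:3,3]
    return -R.T@t, R.T@np.linalg.solve(P["K"],[uv[0],uv[1],1.])
def plane(P,uv,z):
    o,d=ray(P,uv); return o+d*(z-o[2])/d[2]
def tri(obs):   # [(P,uv),...] -> point, residual
    A=np.zeros((3,3));b=np.zeros(3);L=[]
    for P,uv in obs:
        o,d=ray(P,uv);d=d/np.linalg.norm(d);M=np.eye(3)-np.outer(d,d);A+=M;b+=M@o;L.append((o,M))
    x=np.linalg.solve(A,b); return x,max(np.linalg.norm(M@(x-o)) for o,M in L)
def proj(P,X):
    X=np.atleast_2d(X);T=P["camera_from_world"];c=(X@T[:3,:3].T+T[:3,3])@P["K"].T
    return c[:,:2]/c[:,2:]
def mask(im,lo,hi): return cv2.inRange(cv2.cvtColor(im,cv2.COLOR_RGB2HSV),lo,hi)
TEAL=((80,100,80),(95,255,255)); YEL=((22,120,90),(35,255,255)); ORG=((8,150,100),(16,255,255))
def blobs(m,amin=100):
    n,_,s,c=cv2.connectedComponentsWithStats(m); return [(c[i],s[i]) for i in range(1,n) if s[i,4]>amin]
def quat(yaw): return np.array([np.cos(yaw/2),np.sin(yaw/2),0,0])  # tool down; tool x at yaw, y at yaw-90deg
E
python3 - <<'E'
from h import *
Pt,Ps=camera_params("top"),camera_params("side")
t=cv2.imread("pics/top0.png")[:,:,::-1];s=cv2.imread("pics/side0.png")[:,:,::-1]
bt=[(c,st) for c,st in blobs(mask(t,*TEAL)) if 200<c[0]<440];bs=[(c,st) for c,st in blobs(mask(s,*TEAL)) if 270<c[0]<407 and c[1]<330]
for a,sa in bt:
    for b,sb in bs:
        x,r=tri([(Pt,a),(Ps,b)])
        if r<.006: print("cap",a.round(),b.round(),x.round(4),round(r,4),"plane60",plane(Pt,a,.06).round(4))
# stage circles
def circ(im,box):
    g=cv2.cvtColor(im,cv2.COLOR_RGB2GRAY);x0,y0,x1,y1=box
    m=cv2.inRange(g,115,190)*0; sub=g[y0:y1,x0:x1]; m=(sub>185).astype(np.uint8)
    cs,h=cv2.findContours(m,cv2.RETR_CCOMP,cv2.CHAIN_APPROX_NONE)
    return [np.array(cv2.fitEllipse(c)[0])+[x0,y0] for c,hh in zip(cs,h[0]) if hh[3]>=0 and cv2.contourArea(c)>100]
ct=sorted(circ(t,(230,140,385,208)),key=lambda c:c[0]);cs=sorted(circ(s,(180,205,322,298)),key=lambda c:c[0])
print(len(ct),len(cs))
for a,b in zip(ct,cs): x,r=tri([(Pt,a),(Ps,b)]);print("circle",a.round(),x.round(4),round(r,4),plane(Pt,a,.006).round(4))
# tray rim corners (outer contour)
for P,im in((Pt,t),(Ps,s)):
    m=mask(im,*YEL); c=max(cv2.findContours(m,0,1)[0],key=cv2.contourArea); q=cv2.approxPolyDP(cv2.convexHull(c),4,True)[:,0]
    print("tray",q.tolist(),[plane(P,p,.028)[:2].round(3).tolist() for p in q])
for P,im in((Pt,t),(Ps,s)): print("orange",[c.round(1) for c,_ in blobs(mask(im,*ORG),15)])
print(camera_params("wrist")["camera_from_world"].round(3).tolist())
E
```

```text
cap [356. 260.] [357. 233.] [ 0.4902 -0.0758  0.0577] 0.0009 plane60 [ 0.489 -0.076  0.06 ]
cap [356. 260.] [349. 267.] [ 0.5075 -0.082  -0.0344] 0.0054 plane60 [ 0.489 -0.076  0.06 ]
cap [238. 272.] [297. 295.] [0.4805 0.1504 0.0569] 0.0008 plane60 [0.4794 0.1495 0.06  ]
cap [412. 271.] [393. 214.] [ 0.4629 -0.1831  0.0576] 0.0011 plane60 [ 0.4616 -0.183   0.06  ]
cap [300. 286.] [357. 233.] [0.4371 0.0293 0.1299] 0.0026 plane60 [0.446  0.0332 0.06  ]
cap [300. 286.] [349. 267.] [0.4471 0.0337 0.0571] 0.0009 plane60 [0.446  0.0332 0.06  ]
4 3
circle [259. 176.] [0.659  0.0974 0.0511] 0.0145 [0.6888 0.1101 0.006 ]
circle [291. 175.] [0.6575 0.0353 0.0506] 0.0142 [0.6868 0.044  0.006 ]
circle [322. 174.] [ 0.6563 -0.0272  0.0495] 0.014 [ 0.685  -0.0221  0.006 ]
tray [[176, 202], [179, 312], [114, 315], [117, 206]] [[0.634, 0.279], [0.411, 0.272], [0.413, 0.397], [0.632, 0.399]]
tray [[123, 364], [181, 321], [284, 369], [286, 383], [235, 439], [127, 378]] [[0.634, 0.4], [0.63, 0.28], [0.418, 0.28], [0.399, 0.301], [0.399, 0.415], [0.606, 0.416]]
orange [array([477.1, 144.2]), array([485.8, 246.3])]
orange [array([331.6, 149.2]), array([405.4, 183. ])]
[[0.305, -0.952, 0.001, -0.65], [-0.92, -0.294, 0.258, -0.033], [-0.245, -0.079, -0.966, 0.377], [0.0, 0.0, 0.0, 1.0]]
```

Caps triangulate at z ≈ 0.057, which matches the mid-cap height, with residuals near 1 mm. Now a wrist look at the scanner from two places, plus a stage check using correct pairing and IK checks.

```bash
python3 - <<'E'
from h import *
Pt,Ps=camera_params("top"),camera_params("side")
g=plane(Pt,(488,258),.062);print("grip approx",g.round(3))
for y in (np.pi/2,-np.pi/2):
    print(y,[None if (q:=inverse_kinematics(p,quat(y))) is None else np.round(q,2).tolist() for p in [(.447,.033,.06),(.463,-.183,.06),(.689,.11,.06),(.48,.3665,.03),(.57,.31,.17)]])
s=cv2.imread("pics/side0.png")[:,:,::-1]
C=np.array([[.6888,.1101,.006],[.6868,.044,.006],[.685,-.0221,.006],[.683,-.088,.006]])
pp=proj(Ps,C);print("expect side",pp.round(0).tolist())
gr=cv2.cvtColor(s,cv2.COLOR_RGB2GRAY);obs=[]
for k,p in enumerate(pp):
    x,y=p.round().astype(int);sub=gr[y-14:y+15,x-18:x+19];_,m=cv2.threshold(sub,0,255,cv2.THRESH_BINARY_INV|cv2.THRESH_OTSU)
    n,l,st,c=cv2.connectedComponentsWithStats(m);o=c[l[14,18]]-[18,14]+[x,y]
    uv=proj(Pt,C[k])[0];X,r=tri([(Pt,uv),(Ps,o)]);print(o.round(1),X.round(4),round(r,4))
move_j(inverse_kinematics((g[0]-.06,g[1]+.02,.27),quat(0.)))
for i,dx in enumerate((0,-.06)):
    movel((g[0]-.06+dx,g[1]+.02+ (0.05*i),.27),quat(0.),.2); P=camera_params("wrist");im=read_camera("wrist")
    cv2.imwrite(f"pics/w{i}.png",im[:,:,::-1]);np.savez(f"w{i}.npz",**P)
    print(i,[(np.round(d["at"],1).tolist(),round(d["confidence"],2)) for n in("scanner_squeeze","scanner","trigger") for d in tip_of("wrist",n)[:1]],proj(P,g).round())
print(read_time_s())
E
```

```text
grip approx [ 0.478 -0.33   0.062]
1.5707963267948966 [[0.59, 0.43, -0.84, 2.17, 0.48, 0.73, -0.57], [0.68, 0.41, -0.44, 2.07, 0.26, 0.71, 0.07], [0.2, 0.76, -0.6, 1.56, 0.49, 0.97, -0.54], [-0.21, 0.68, -0.65, 1.82, 0.54, 0.83, -1.13], [0.08, 0.63, -0.88, 1.63, 0.52, 1.13, -0.93]]
-1.5707963267948966 [[0.9, 0.68, -1.24, 2.16, 0.85, 0.93, 2.29], [0.29, 0.37, 0.0, 2.09, -0.0, 0.68, -2.85], [0.55, 1.12, -1.26, 1.55, 1.09, 1.3, 2.29], [0.17, 1.06, -1.26, 1.8, 1.11, 1.19, 1.68], [0.27, 0.84, -1.25, 1.63, 0.83, 1.29, 2.02]]
expect side [[223.0, 271.0], [245.0, 255.0], [265.0, 241.0], [284.0, 227.0]]
[220.3 273.6] [ 0.6931  0.1119 -0.0018] 0.0017
[244.  255.3] [0.688  0.0445 0.0052] 0.001
[264.2 240.8] [ 0.6863 -0.0216  0.0053] 0.0011
[283.2 228.1] [ 0.6845 -0.0879  0.0035] 0.0007Traceback (most recent call last):
  File "<stdin>", line 18, in <module>
ValueError: it knows: cap, cap_tray, cap_tray_in, dropper, eraser, pot, reagent, scanner, scanner_squeeze, stage, stage_top, swab_jar, timer, tip_box
```

View pics/w0.png

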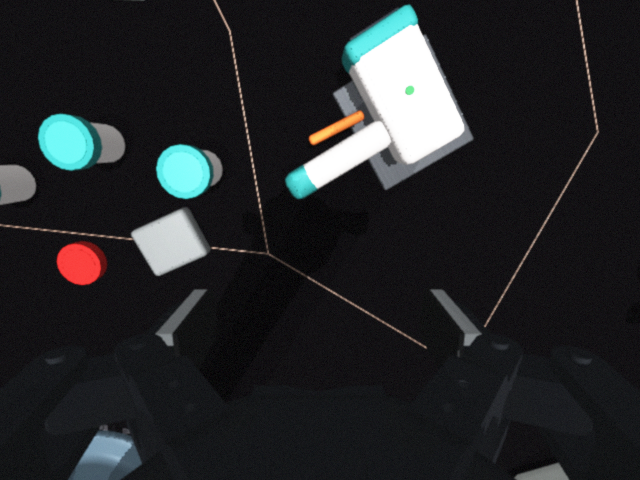

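The close view confirms the scanner: grip bar from (385,140) to its teal end (298,185), orange trigger (337,128), and head dot (409,90). The caps sit on pots at (70,142) and (185,171). The timer is at (170,242) and the red lid at (82,262). Now the second wrist view.

```bash
python3 - <<'E'
from h import *
g=np.array([.478,-.33,.062]);feat=[]
for i in (0,1):
    movel((g[0]-.06+.03*i,g[1]+.02+.10*i,.27),quat(0.),.2); P=camera_params("wrist");im=read_camera("wrist")
    cv2.imwrite(f"pics/w{i+1}.png",im[:,:,::-1])
    f={n:np.array(d[0]["at"]) for n in("scanner_squeeze","scanner") if (d:=tip_of("wrist",n))}
    m=mask(im,*ORG);m[250:]=0
    ys,xs=np.nonzero(m); pts=np.c_[xs,ys].astype(np.float32); l=cv2.fitLine(pts,cv2.DIST_L2,0,.01,.01).ravel()
    t=(pts-l[2:])@l[:2]; e=[l[2:]+l[:2]*t.min(),l[2:]+l[:2]*t.max()]; e.sort(key=lambda p:p[0]);f["tipO"],f["hingeO"]=e
    # green dot
    b=blobs(mask(im,(45,100,60),(75,255,255)),10);b=[c for c,s in b if c[1]<250 and s[4]<200];print("green",len(b))
    if b:f["dot"]=b[0]
    # teal blobs
    T=[(c.round(),s[4]) for c,s in blobs(mask(im,*TEAL),60)];print("teal",T)
    # grip axis: white bar midpoints sampled about orange, via white mask rows
    feat.append((P,f));print({k:v.round(1).tolist() for k,v in f.items()})
for k in feat[0][1]:
    if k in feat[1][1]:
        X,r=tri([(P,f[k]) for P,f in feat]);print(k,X.round(4),round(r,4))
for P,f in feat:
    a,b=plane(P,f["tipO"],.07),plane(P,f["hingeO"],.07);print("orange dir deg",np.degrees(np.arctan2(*(b-a)[1::-1])).round(1),np.linalg.norm(b-a).round(4),a.round(4),b.round(4))
print(read_time_s())
E
```

```text
green 1
teal [(array([381.,  33.]), np.int32(1599)), (array([ 68., 141.]), np.int32(2609)), (array([185., 171.]), np.int32(2408)), (array([300., 183.]), np.int32(628))]
{'scanner_squeeze': [335.3, 155.2], 'scanner': [369.2, 138.6], 'tipO': [310.70001220703125, 141.5], 'hingeO': [364.5, 114.0], 'dot': [410.7, 90.4]}
green 1
teal [(array([497.,  72.]), np.int32(1493)), (array([176., 174.]), np.int32(2292)), (array([288., 202.]), np.int32(2082)), (array([ 71., 218.]), np.int32(2077)), (array([404., 214.]), np.int32(588))]
{'scanner_squeeze': [439.2, 186.2], 'scanner': [458.5, 167.1], 'tipO': [415.8999938964844, 173.8000030517578], 'hingeO': [470.0, 147.89999389648438], 'dot': [521.8, 127.0]}
scanner_squeeze [ 0.4776 -0.3259  0.0687] 0.0005
scanner [ 0.4931 -0.3643  0.0152] 0.0002
tipO [ 0.4895 -0.3031  0.0684] 0.0002
hingeO [ 0.5132 -0.3516  0.0679] 0.0
dot [ 0.5306 -0.3881  0.083 ] 0.0
orange dir deg -63.9 0.0538 [ 0.4894 -0.3031  0.07  ] [ 0.513  -0.3514  0.07  ]
orange dir deg -64.1 0.0534 [ 0.4898 -0.3027  0.07  ] [ 0.5131 -0.3507  0.07  ]
3.6417
```

View pics/w2.png

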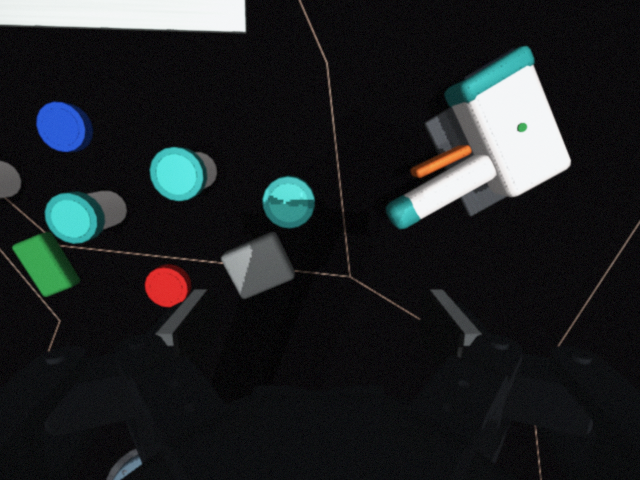

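The scanner axes agree: orange blade direction −64°, length 53 mm, and the squeeze point computed from geometry (0.478, −0.325) matches the network's (0.4776, −0.3259). In picture w2 the caps are at (177,174), (288,202) and (72,217), and the blue lid (62,126) and red lid (167,286) are ruled out. First cap now.

```bash
cat >> h.py <<'E'
Y=np.pi/2; TR=np.array([.524,.338])
SLOT=TR+np.array([[.045,.0275],[.045,-.0275],[-.045,.0275],[-.045,-.0275]])
def caps_now():
    P=camera_params("top");im=read_camera("top")
    return [X for c,s in blobs(mask(im,*TEAL),150) if 200<c[0]<445 and s[4]>200 for X in [plane(P,c,.057)] if X[1]>-.26 and X[1]<.26]
def take_cap(p,slot):
    q=quat(Y); move_gripper(.068,20)
    move_ptp((p[0],p[1],.14),q); movel((p[0],p[1],.063),q,.12)
    move_gripper(.03,20); g=read_finger_gap(); F=np.abs(read_ft_force()).max()
    movel((p[0],p[1],.16),q,.15); print("cap",p.round(3),"gap",round(g,4),round(read_finger_gap(),4),"F",F.round(1))
    if read_finger_gap()<.045: return False
    move_ptp((*slot,.13),q); movel((*slot,.030),q,.12); move_gripper(.060); movel((*slot,.13),q,.2); return True
E
python3 - <<'E'
from h import *
c=sorted(caps_now(),key=lambda p:-p[1]);print(np.round(c,4))
print(take_cap(c[0],SLOT[0]))
move_ptp((*SLOT[1],.2),quat(Y))
P=camera_params("wrist");cv2.imwrite("pics/a1.png",read_camera("top")[:,:,::-1]);print(read_time_s())
E
```

```text
[[ 0.4799  0.1503  0.057 ]
 [ 0.4461  0.0333  0.057 ]
 [ 0.4893 -0.0763  0.057 ]
 [ 0.4618 -0.1818  0.057 ]]
cap [0.48  0.15  0.057] gap 0.0507 0.0506 F 4.2
True
10.6583
```

View pics/a1.png

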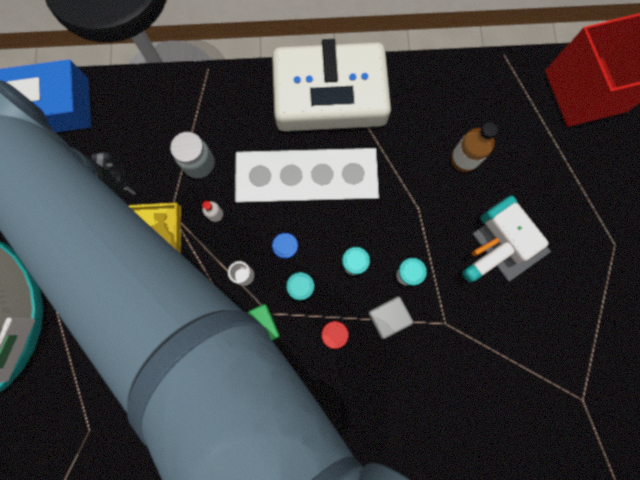

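The cap came off cleanly: the open pot stands at (240,273), three teal caps remain at (300,286), (356,260) and (413,271), and the arm hides the tray. I'll do the others, measuring again before each.

```bash
python3 - <<'E'
from h import *
for k in (1,2,3):
    c=sorted(caps_now(),key=lambda p:-p[1]);print(np.round(c,4).tolist())
    if len(c)!=4-k: print("count!");break
    if not take_cap(c[0],SLOT[k]): break
move_ptp((.5,-.42,.3),quat(Y))
im=read_camera("top");cv2.imwrite("pics/a2.png",im[:,:,::-1]);cv2.imwrite("pics/a2s.png",read_camera("side")[:,:,::-1]);print(read_time_s())
for c in("top","side"):print([(np.round(d["at"]).astype(int).tolist(),round(d["confidence"],2)) for d in tip_of(c,"pot0")])
E
```

```text
[[0.4462, 0.0333, 0.057], [0.4895, -0.0762, 0.057], [0.462, -0.1837, 0.057]]
cap [0.446 0.033 0.057] gap 0.0506 0.0504 F 4.3
[[0.4895, -0.0762, 0.057], [0.4619, -0.1836, 0.057]]
cap [ 0.489 -0.076  0.057] gap 0.05 0.0499 F 4.4
[[0.4619, -0.1837, 0.057]]
cap [ 0.462 -0.184  0.057] gap 0.05 0.0496 F 4.4
34.8833
[([407, 274], 0.98), ([247, 273], 0.93), ([298, 302], 0.77), ([349, 262], 0.76)]
[([359, 298], 0.83), ([359, 256], 0.72), ([298, 318], 0.66), ([390, 241], 0.61), ([413, 198], 0.47)]
```

View pics/a2.png

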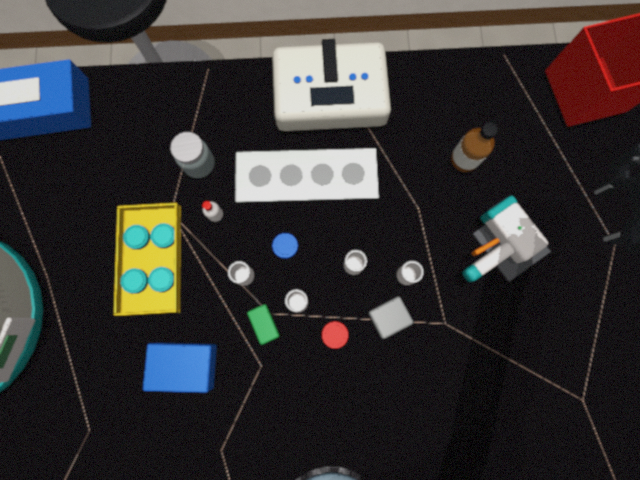

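View pics/a2s.png

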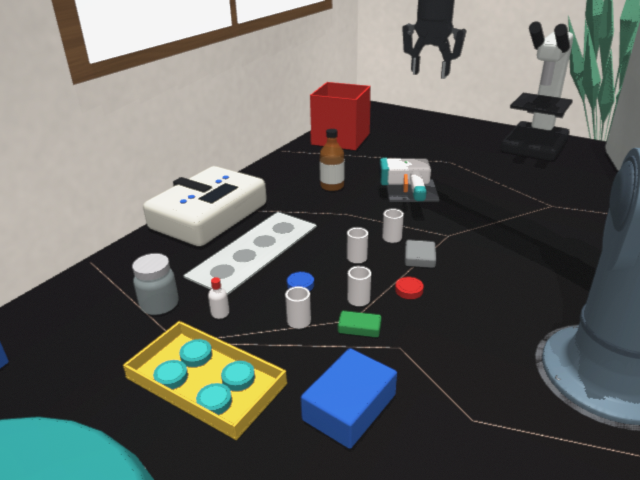

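All four caps lie flat in the yellow tray, and four open pots stand at (240,273), (297,301), (355,263) and (410,272). The second pot was knocked from (300,286) to (297,301). I'll locate the pots by matching the projected cylinder silhouettes in both views.

```bash
cat >> h.py <<'E'
from scipy.optimize import least_squares
A=np.linspace(0,2*np.pi,40)
CYL=np.vstack([np.c_[.0205*np.cos(A),.0205*np.sin(A),z+0*A] for z in (0,.06)])
def cen(h):
    m=cv2.moments(cv2.convexHull(h.astype(np.float32)));return np.array([m["m10"],m["m01"]])/m["m00"]
def white(im):
    hs=cv2.cvtColor(im,cv2.COLOR_RGB2HSV);m=cv2.inRange(hs,(0,0,70),(179,60,255))
    return [cen(c[:,0]) for c in cv2.findContours(m,0,1)[0] if 150<cv2.contourArea(c)<1500]
def pots(cam="top",z=0.):
    P=camera_params(cam);out=[]
    for c in white(read_camera(cam)):
        x0=plane(P,c,.03+z)[:2]
        r=least_squares(lambda x:cen(proj(P,CYL+[*x,z]))-c,x0).x
        if .37<r[0]<.75 and abs(r[1])<.3: out.append(r)
    return sorted(out,key=lambda p:-p[1])
SY=np.array([.0286,.9996]);SC=np.array([.6862,.0112]); STG=[SC+d*SY for d in(.099,.033,-.033,-.099)]
E
python3 - <<'E'
from h import *
print(np.round(pots(),4).tolist());print(np.round(pots("side"),4).tolist());print(np.round(STG,4).tolist());
P=camera_params("top");S=camera_params("side");a=white(read_camera("top"));b=white(read_camera("side"))
for u in a:
  for v in b:
    X,r=tri([(P,u),(S,v)])
    if r<.004:print(X.round(4),round(r,4))
E
```

```text
[[0.7355, 0.2476], [0.6078, 0.2034], [0.4783, 0.1497], [0.4198, 0.0428], [0.4897, -0.0766], [0.3778, -0.1373], [0.4621, -0.1836]]
[[0.4805, 0.1515], [0.4215, 0.0424], [0.4914, -0.0761], [0.4625, -0.1836]]
[[0.689, 0.1102], [0.6871, 0.0442], [0.6853, -0.0218], [0.6834, -0.0878]]
[ 0.3749 -0.1416  0.0181] 0.0032
[0.4206 0.0435 0.0313] 0.0003
[ 0.4627 -0.1847  0.0296] 0.0002
[0.4799 0.1513 0.0303] 0.0006
[ 0.4911 -0.0769  0.0298] 0.0006
[ 0.6951 -0.3187  0.0465] 0.0025
[0.5372 0.1139 0.5016] 0.0009
```

Heights come out at 0.030, mid-pot, with residuals under 1 mm. Now the pots go onto the stage, each measured again just before its grasp.

```bash
cat >> h.py <<'E'
def free_pots():
    bad=np.array([[.608,.203],[.378,-.137]])
    return [p+[.0012,.0003] for p in pots() if p[0]<.62 and np.linalg.norm(bad-p,axis=1).min()>.02]
def take_pot(p,d):
    q=quat(Y-.028); move_gripper(.060,25)
    move_ptp((*p,.15),q); movel((*p,.048),q,.12); move_gripper(.02,25)
    movel((*p,.15),q,.15); g=read_finger_gap(); print("pot",p.round(3),"gap",round(g,4))
    if g<.036: return False
    move_ptp((*d,.15),q); movel((*d,.056),q,.1); print("Fz",read_ft_force().round(1)); move_gripper(.058); movel((*d,.15),q,.2); return True
E
python3 - <<'E'
from h import *
for k in range(4):
    f=free_pots();print(np.round(f,4).tolist())
    if len(f)!=4-k: print("count");break
    if not take_pot(f[0],STG[k]): break
    move_ptp((.5,-.42,.25),quat(Y))
print(read_time_s());cv2.imwrite("pics/b.png",read_camera("top")[:,:,::-1]);cv2.imwrite("pics/bs.png",read_camera("side")[:,:,::-1])
E
```

```text
[[0.4809, 0.1508], [0.421, 0.0431], [0.491, -0.0762], [0.4633, -0.1833]]
pot [0.481 0.151] gap 0.0409
Fz [ 0.1 -0.6 -0.6]
[[0.4212, 0.0431], [0.4909, -0.0763], [0.4633, -0.1833]]
pot [0.421 0.043] gap 0.0407
Fz [ 0.1 -0.1 -0.1]
[[0.491, -0.0762], [0.4633, -0.1834]]
pot [ 0.491 -0.076] gap 0.0394
Fz [ 0.4 -0.2 -0.4]
[[0.4631, -0.1832]]
pot [ 0.463 -0.183] gap 0.0411
Fz [-0.5  0.4 -0.5]
69.775
```

View pics/b.png

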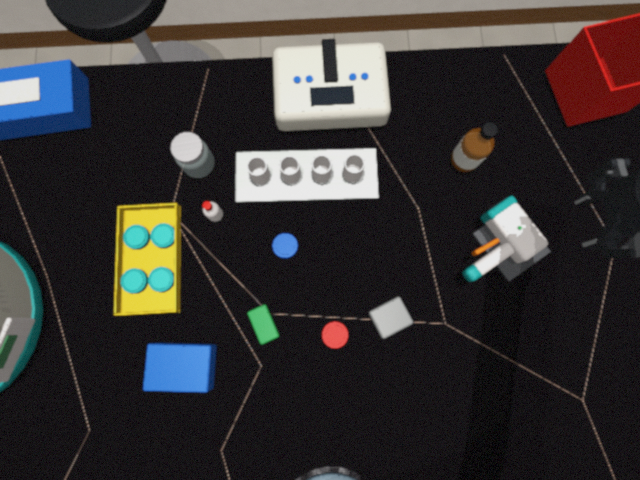

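All four pots stand upright on the stage circles, mouths at (259,168), (290,167), (322,166) and (354,166), with caps in the tray and the other items in place. Now the trigger.

```bash
python3 - <<'E'
from h import *
th=np.radians(-64);S=np.array([.4778,-.3253]);q=None
for y in (th,th+np.pi):
    s=inverse_kinematics((*S,.062),quat(y))
    print(np.degrees(y),None if s is None else np.round(s,2).tolist())
    if s is not None and q is None: q=quat(y)
move_gripper(.074,30); move_ptp((*S,.2),q); movel((*S,.062),q,.1); print("F",read_ft_force().round(1))
cv2.imwrite("pics/c0.png",read_camera("wrist")[:,:,::-1])
move_gripper(.02,40); pause(.6); print("gap",read_finger_gap(),"grip",read_grasp_force(),"F",read_ft_force().round(1))
cv2.imwrite("pics/c1.png",read_camera("wrist")[:,:,::-1]);cv2.imwrite("pics/c1s.png",read_camera("side")[100:280,300:540,::-1])
E
python3 -c "
import cv2,numpy as np
a=[cv2.resize(cv2.imread('pics/c%d.png'%i),(400,300)) for i in(0,1)]
s=cv2.resize(cv2.imread('pics/c1s.png'),(400,300))
cv2.imwrite('pics/c.png',np.vstack([np.hstack(a),np.hstack([s,s*0])]))"
```

```text
-64.0 [0.9, 0.53, -0.45, 1.88, 0.31, 0.8, -2.41]
116.00000000000001 [1.31, 0.74, -1.0, 1.86, 0.76, 0.98, 0.41]
F [ 0.  0. -0.]
gap 0.03671224923111336 grip 37.555623279477004 F [-4.9  0.2  9.5]
```

View pics/c.png

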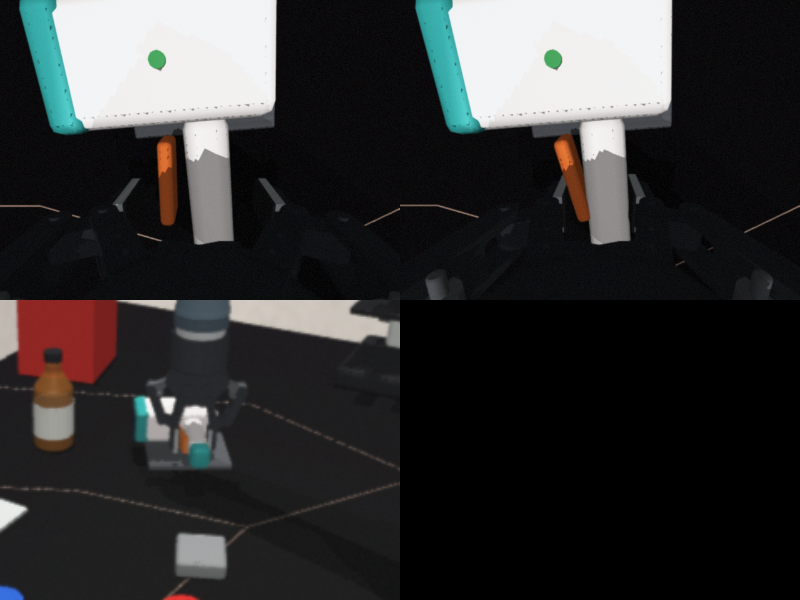

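The trigger at (570,180) is visibly swung against the grip by about 15°. The gap of 36.7 mm matches the expected full-squeeze width, and the pads bear 37 N against the stop. I'll let go, retreat and check.

```bash
python3 - <<'E'
from h import *
move_gripper(.074); pause(.3); p=read_eef_pos(); movel((p[0],p[1],.25),None,.15)
cv2.imwrite("pics/d0.png",read_camera("wrist")[:,:,::-1])
move_ptp((.35,-.5,.3),quat(0)); cv2.imwrite("pics/d1.png",read_camera("top")[:,:,::-1]);cv2.imwrite("pics/d2.png",read_camera("side")[:,:,::-1])
print(read_time_s())
E
python3 -c "
import cv2,numpy as np
a=[cv2.resize(cv2.imread('pics/d%d.png'%i),(400,300)) for i in(0,1,2)]
cv2.imwrite('pics/d.png',np.vstack([np.hstack(a[:2]),np.hstack([a[2],a[2]*0])]))"
```

```text
78.7083
```

View pics/d.png

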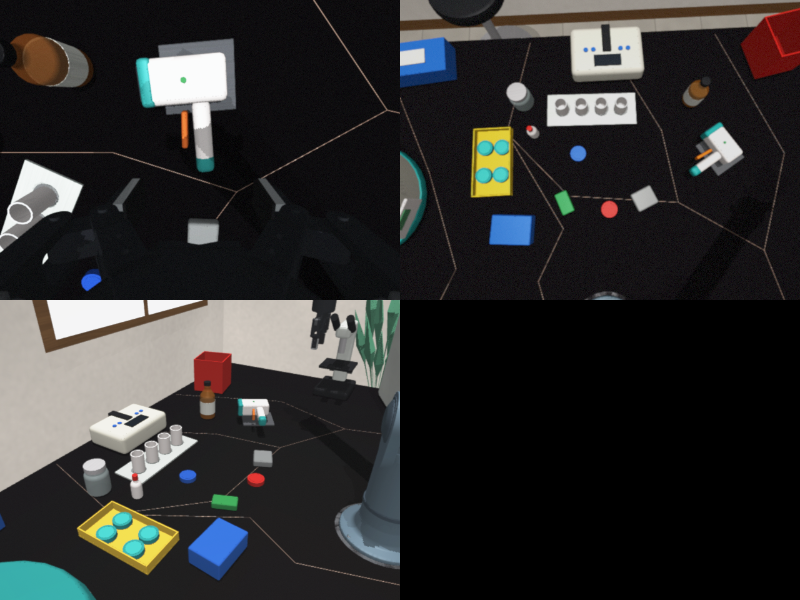

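The trigger is back parallel to the grip at (184,130), the four pots stand on the stage at (562–621,106), the four caps are in the tray, and everything else is untouched. Handing in.

```bash
python3 -c "
from bench import *
print(sign_off())"
```

```text
the job is handed in; nothing more can be done
None
```

The job is done and handed in at about 79 s: all four teal caps are in the yellow tray, all four open pots stand upright on the reading stage, and the trigger was squeezed fully and let go, with nothing else on the counter moved.

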